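# Hold the drying crib's gate ajar at its stop pin

### The job

Stand the loose wooden stop pin upright in the bore of the drying crib's sill, all the way down, and let go of it. Then take the sagging barrel bolt by its upright grip, lift it so that its collar clears the bent lip of the keeper while you draw it fully back, and pull the sprung gate open until it just meets the pin. Finish while still holding the bolt's grip, with the bolt drawn and the gate held ajar there; leave the pin standing and the jar, the bowl and the dowel offcut where they are.

Things in the scene. Friction and masses are not known exactly. Their poses are not given: they have to be found in the camera images.
- crib: Low open-topped wooden drying crib fixed on the bench, walls 143 mm high, with a slatted gate in its front and a flat sill 30 mm thick (top 30 mm above the bench) reaching 160 mm out in front of the gate. Origin: at bench level under the middle of the shut gate; -x points out of the front (the way the gate opens), +y along the shut gate towards its hinge, -y towards the latch post with the keeper. Three neck blanks stand fixed inside, 145 mm high.
- bore (a point): Centre of the mouth of the only round hole in the sill, on the sill's top face (30 mm above the bench). Hole diameter 24.5 mm with a 2 mm chamfer, 30 mm deep, down to the bench top. It lies 106 mm in front of the shut gate's mid-plane.
- pin_center (a point): Centre (half-way up) of the loose stop pin: plain round light-wood dowel, 22 mm diameter, 100 mm long, standing upright on the bench, z axis up. Seated in the bore its foot is on the bench and its top 70 mm above the sill. It is the only slender upright dowel; a short thick dowel offcut (32 x 35 mm) is not it.
- pin_foot (a point): Centre of the underside of the stop pin.
- gate (a joint): Gate angle in rad: 0 shut, growing as the gate swings out of the crib's front (clockwise seen from above), end stop 1.2. The gate is a panel 18 mm thick, 235 mm wide, from 36 to 150 mm above the bench. A spring in the hinge shuts it again: about 0.2 N m when shut, 0.42 N m at 0.55 rad. With the pin in the bore the gate's front face meets the pin at about 0.55 rad (the pin's play lets it go a little further, to about 0.6).
- gate_hinge (a point): Point on the gate's vertical hinge line, at the height of the gate's top edge (150 mm); 120 mm to the +y side of the crib's origin.
- bolt_slide (a joint): How far the bolt is drawn along the gate towards the hinge, in m: 0 fully home in the keeper, end stop 0.045. Dry friction about 1 N. Undrawn, the bolt's collar lies behind the keeper's lip. Above 0.035 the bolt is clear of the keeper and the gate is free.
- bolt (a joint): How far the sagging bolt is lifted about its pivot, in rad: 0 sagging (its rest; it drops back under its weight, about 2 N at the grip), end stop 0.16. The pivot is a carrier sliding on the gate, 110 mm from the grip towards the hinge. The collar passes over the lip above about 0.06 rad, that is with the grip raised about 7 mm; its end stop is at 17 mm. The grip leans towards the hinge as it is lifted.
- bolt_grip (a point): Point to hold on the bolt's upright grip: a plain steel post 14 mm in diameter, standing up from the bolt rod. This point is 42 mm above the rod's axis (213 mm above the bench when sagging), the post's top is 26 mm higher. The rod lies along the gate's top, above its mid-plane, tip pointing to the keeper; it moves with the gate (190 mm from the hinge line when the bolt is home, less as it is drawn).
- bolt_collar (a point): Centre of the collar near the bolt's tip: a disc 32 mm in diameter and 10 mm thick, 70 mm from the grip towards the keeper.
- lip (a point): Middle of the top edge of the keeper's bent lip, a 40 mm wide, 5 mm thick plate across the keeper's mouth on top of the latch post, 161 mm above the bench. The keeper's two cheeks, 40 mm apart inside, stand behind it up to 205 mm above the bench.
- jar: Amber glass jar with a lid, 60 mm diameter, 75 mm high, loose; origin at the centre of its underside. To be left alone.
- bowl: White bowl, 120 mm diameter, 55 mm high, loose; origin at the centre of its underside. To be left alone.
- offcut: Short thick dowel offcut, 32 mm diameter, 35 mm high, loose; origin at the centre of its underside. To be left alone.

How it is judged (in metres and radians):
On the way, in this order (a step that is already met when the one before it is completed fails the run):
1. the stop pin stands at the bottom of the bore, let go of, gate still shut (horizontal distance between pin_center and bore below 0.01 m and horizontal distance between pin_foot and bore below 0.005 m and height (world z) of pin_foot below 0.006 m and angle between pin_center's own z axis and vertical below 0.15 rad and contact force between the fingers and pin below 0.1 N and value of joint gate below 0.06 rad), for 0.2 s.
2. the bolt is lifted over the lip and drawn clear of the keeper (value of joint bolt_slide above 0.035 m), for 0.1 s.
3. the gate is pulled open to the pin (value of joint gate above 0.46 rad), for 0.2 s.
At the end, for the whole second after the job is handed in: Gate held still at the pin (0.46 to 0.66 rad, under 20 N on the pin) by fingers on the bolt (over 0.5 N), bolt drawn over 32 mm; pin untouched at the bottom of the bore (foot within 5 mm of its axis and 6 mm of the bench, centre within 10 mm, leaning under 0.15 rad) (horizontal distance between pin_center and bore below 0.01 m and horizontal distance between pin_foot and bore below 0.005 m and height (world z) of pin_foot below 0.006 m and angle between pin_center's own z axis and vertical below 0.15 rad and value of joint gate between 0.46 and 0.66 rad and velocity of joint gate between -0.05 and 0.05 rad/s and value of joint bolt_slide above 0.032 m and contact force between the fingers and bolt above 0.5 N and contact force between the fingers and pin below 0.1 N and contact force between pin and gate below 20 N); the arm keeps its last pose, push and grip.
It fails at once if the jar is moved by more than 30 mm (distance of jar from where it was at the start of the episode above 0.03 m).
It fails at once if the bowl is moved by more than 30 mm (distance of bowl from where it was at the start of the episode above 0.03 m).
It fails at once if the offcut is moved by more than 30 mm (distance of offcut from where it was at the start of the episode above 0.03 m).
It also fails if it takes over 61 s, if anything falls off the work surface, if the arm or the gripper's body presses on something with over 40 N, if the wrist force passes 120 N, or if a joint passes its speed limit or range.

### The arm

A 6-joint arm with a two-finger parallel gripper is mounted at the origin on the work surface. World frame = base frame: x ahead of the robot, y to its left, z up, the work surface at z = 0. Lengths are in m, angles in degrees, forces in N, time in s.
With the tool pointing down it reaches from about 0.325 to 0.775 m from the base axis. Payload 5.5 kg.
Tool frame: the origin (TCP) lies at the centre of the arm's flange, where the gripper is bolted on; the fingertips stand 182 mm ahead of it and the grasp point (between the pads) lies 163 mm ahead of it; z points along the fingers, y is the line along which they close (so a half turn about z gives the same grasp; the last joint's range is limited). The gripper opens to 88 mm and grips with 3 to 60 N. Pads are 20 mm wide; open, the fingers measure 115 mm over their backs; the gripper's body (75 mm by 178 mm) begins 61 mm behind the grasp point.
Start: joints at [-73.952, 5.22, 70.514, -0, 104.267, -3.249], TCP at [0.198, -0.566, 0.405] pointing down, gripper open.
Joint ranges: [-164.24, 164.24], [-49.07, 125.15], [9.68, 141.18], [-86.29, 266.29], [3.28, 154.24], [-151.56, 151.56]. Speed limits (degrees/s): [147.25, 147.25, 172.46, 180, 180, 180].

### API

Orientations are given as [roll, pitch, yaw] about the fixed x, y, z axes, in that order (R = Rz(yaw) Ry(pitch) Rx(roll)).
In Python, from station import r gives the robot as it stands. The module is installed in compiled form; this text tells all that it offers. Calls block until the motion is done:
- r.reach(position, orientation): joint-space move of the TCP to a pose.
- r.servo_line(position, rotation=None, speed=0.15): straight line of the TCP; rotation=None keeps the orientation; speed is the mean speed in m/s.
- r.move_joints(angles): joint-space move.
- r.let_go() and r.grab(squeeze=None): open the fingers fully, or close them until they stop; squeeze is the grip in N (None keeps the last).
- r.wait(seconds).
- r.inverse_kinematics(position, orientation): joint angles nearest the present ones, or None.
- r.sense(): the state.
- r.snapshot(name): name is "scene" or "top" or "wrist"; returns a dict with "frame" (420x560x3 uint8, red, green, blue), "fx", "fy", "cx", "cy" (pixels), "R" (3x3) and "t" (3): a world point X has camera coordinates R X + t. Camera axes: x right, y down, z forward; pixel columns grow to the right and rows downward; lengths in m; the calibration is good to about 2 mm. A picture is of the moment at which its call begins. There is no depth.
A pose or a line that the arm cannot do raises r.IKError and nothing moves.
- r.hand_in(): hands the job in; it is judged then, once.
The state is a dict: "clock": time; "joints": joint angles; "joint_vel": joint speeds; "joint_torque": joint torques, N m; "tcp_pos": TCP position; "orientation": TCP orientation; "contact_force": force on the tool from outside, world axes, zero at the start; "torque": the same for the moment, N m; "opening": finger opening in m; "gripper_force": force on a finger pad.
Only numpy, scipy, OpenCV 4.12 (cv2) and the standard library are available. Lean on these libraries where they do the work, as an engineer would, in place of code of your own. Each camera call takes 0.05 s, during which the arm holds its last target. There are 200 camera calls.

## Working session

There is one attempt and no reset: what is moved stays moved. The work goes in short steps, each a Python script; the robot and the scene stay as the last script left them, time stands still between calls to the robot, and variables do not carry over. Pictures are saved under pics/ and viewed, at most 10 in all, crops included, and the job is handed in when it is done.

```bash
mkdir -p pics; cat > h.py <<'E'
import numpy as np, cv2
from station import r
def snap(n,f):
    s=r.snapshot(n); cv2.imwrite(f'pics/{f}.png',cv2.cvtColor(s['frame'],cv2.COLOR_RGB2BGR))
    np.savez(f'pics/{f}.npz',**s); return s
def ray(s,u,v):
    R=np.array(s['R']);t=np.array(s['t'])
    d=R.T@np.array([(u-s['cx'])/s['fx'],(v-s['cy'])/s['fy'],1]);return -R.T@t,d
def onz(s,u,v,z):
    o,d=ray(s,u,v);return o+d*(z-o[2])/d[2]
def proj(s,X):
    c=np.array(s['R'])@np.array(X)+np.array(s['t']);return np.array([s['fx']*c[0]/c[2]+s['cx'],s['fy']*c[1]/c[2]+s['cy']])
E
python3 - <<'E'
from h import *
for n in('scene','top'):
    s=snap(n,n+'0');print(n,s['fx'],-np.array(s['R']).T@np.array(s['t']),np.round(s['R'],2).tolist())
print(r.sense())
E
```

```text
scene 401.1691790522889 [ 1.11632063 -0.75461139  0.85993921] [[0.74, 0.68, 0.02], [0.45, -0.46, -0.77], [-0.51, 0.57, -0.64]]
top 490.33242829554564 [ 0.50195188 -0.12299003  1.51938971] [[0.02, -1.0, 0.02], [-1.0, -0.02, -0.04], [0.04, -0.02, -1.0]]
{'clock': 0.1, 'joints': array([-7.39523565e+01,  5.26081135e+00,  7.05747843e+01, -8.70098403e-04,
        1.04267091e+02, -3.24894797e+00]), 'joint_vel': array([-0.01152361, -0.10902859, -0.1255546 ,  0.04282308,  0.01724585,
       -0.00804009]), 'joint_torque': array([ 2.99852589e-03, -4.47858882e+01, -4.07567847e+01,  7.00600818e-02,
        2.84444913e-02, -1.17020973e-04]), 'tcp_pos': array([ 0.19828471, -0.56635213,  0.40360052]), 'orientation': array([-1.79897431e+02, -4.97739019e-03,  1.92963734e+01]), 'contact_force': array([-0.6830869 , -0.38759873, -0.56618132]), 'torque': array([0.01195492, 0.03815663, 0.05963129]), 'gripper_force': 0.0, 'opening': 0.08778161653544171}
```

View pics/scene0.png

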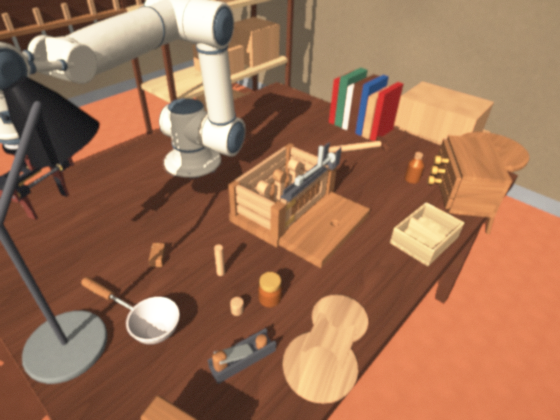

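View pics/top0.png

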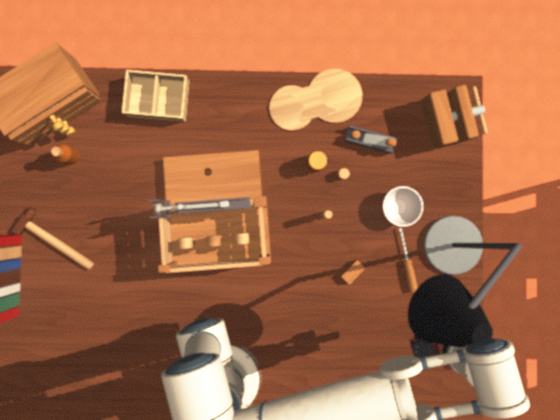

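Scene view: crib at (285,190), sill with bore at (335,222), pin upright at (220,260), jar (270,290), offcut (237,306), bowl (153,320). Top view: bore (208,172), pin (328,214), keeper at the left (157,208), bolt along the gate to (250,205), jar (318,160), offcut (344,174), bowl (403,206).

```bash
python3 - <<'E'
from h import *
s=dict(np.load('pics/top0.npz'));f=s['frame']
hsv=cv2.cvtColor(f,cv2.COLOR_RGB2HSV)
def blob(m,x,y,w):
    k=m[y-w:y+w,x-w:x+w].astype(np.uint8);n,l,st,c=cv2.connectedComponentsWithStats(k)
    for i in range(1,n):
        if st[i,4]>5: print('  ',st[i],c[i]+[x-w,y-w])
print('bore');blob(hsv[...,2]<95,208,172,9)
print('pin');blob(hsv[...,2]>165,328,214,9)
print(f[214,318:338].tolist());print(f[172,200:216].tolist())
for n,u,v,z in(('bore',208,172,.03),('pin',328,214,.1),('jar',318,160,.075),('offcut',344,174,.035),('bowl',403,206,.055),('sillL',164,155,.03),('sillR',261,151,.03)):print(n,onz(s,u,v,z).round(3))
c=dict(np.load('pics/scene0.npz'))['frame']
a=cv2.resize(f[135:280,140:350],None,fx=3.8,fy=3.8,interpolation=cv2.INTER_CUBIC)
cv2.imwrite('pics/crop1.png',a[...,::-1])
E
```

```text
bore
pin
   [ 5  5  9  9 68] [328.05882353 213.97058824]
[[93, 54, 37], [94, 57, 40], [99, 62, 41], [103, 70, 50], [108, 74, 52], [130, 89, 59], [196, 138, 93], [244, 185, 124], [253, 211, 141], [253, 221, 148], [253, 221, 147], [252, 211, 140], [252, 205, 137], [245, 183, 119], [206, 138, 89], [160, 98, 65], [144, 84, 57], [142, 83, 56], [142, 79, 53], [140, 77, 49]]
[[223, 143, 85], [224, 146, 86], [225, 142, 83], [214, 135, 79], [181, 113, 66], [134, 83, 51], [118, 73, 49], [119, 70, 46], [115, 74, 49], [119, 76, 50], [128, 80, 48], [160, 100, 58], [197, 122, 73], [217, 137, 82], [224, 141, 82], [223, 143, 84]]
bore [0.631 0.054 0.03 ]
pin [ 0.509 -0.304  0.1  ]
jar [ 0.669 -0.275  0.075]
offcut [ 0.632 -0.359  0.035]
bowl [ 0.537 -0.535  0.055]
sillL [0.681 0.189 0.03 ]
sillR [ 0.699 -0.105  0.03 ]
```

View pics/crop1.png

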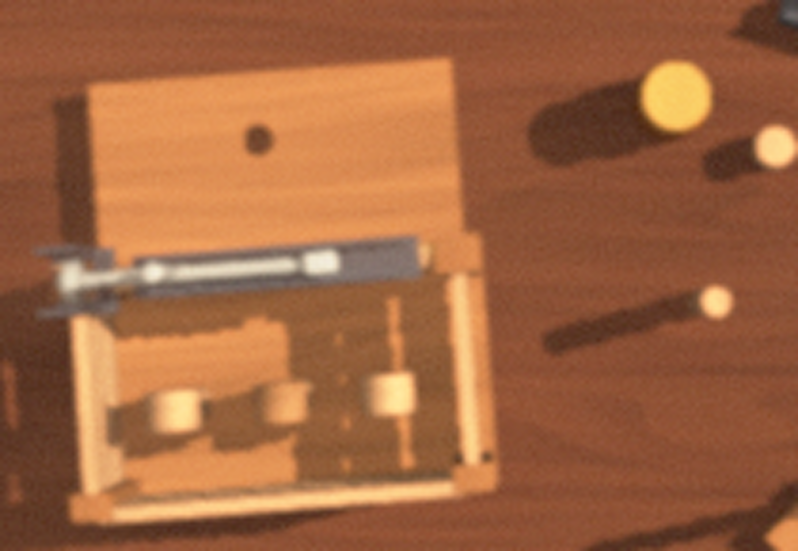

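```bash
cat >> h.py <<'E'
def blob(m,x,y,w):
    x,y=int(round(x)),int(round(y));k=np.zeros(m.shape,np.uint8);k[max(0,y-w):y+w,max(0,x-w):x+w]=m[max(0,y-w):y+w,max(0,x-w):x+w]
    n,l,st,c=cv2.connectedComponentsWithStats(k);i=1+np.argmax(st[1:,4]);return c[i],st[i]
E
python3 - <<'E'
from h import *
s=dict(np.load('pics/top0.npz'));f=s['frame'];c=dict(np.load('pics/scene0.npz'))
b,st=blob(f[...,0]<165,208,172,8);B=onz(s,*b,.03);print('bore',b,st,B,'scene px',proj(c,B))
p,st=blob(f[...,0]>190,328,214,9);P=onz(s,*p,.1);print('pin',p,P,proj(c,P),proj(c,P-[0,0,.1]))
bc,st=blob(c['frame'][...,0]<120,*proj(c,B),7);print('scene bore',bc,st,onz(c,*bc,.03))
m=(c['frame'][...,0]>170);pc,st=blob(m,220,260,24);print('scene pin',pc,st)
r.reach([P[0],P[1]-.0,.46],[180,0,3.5])
w=snap('wrist','w1');print('wrist cam',-w['R'].T@w['t'],w['fx'],proj(w,P),proj(w,P-[0,0,.1]))
print(r.sense()['clock'])
E
```

```text
bore [207.66666667 171.5       ] [205 168   7   8  42] [0.63295144 0.05545412 0.03      ] scene px [333.7503418  223.91056257]
pin [328.08333333 213.86666667] [ 0.50977034 -0.3037968   0.1       ] [217.50317551 248.43003399] [220.20216017 273.63504116]Traceback (most recent call last):
  File "<stdin>", line 5, in <module>
  File "h.py", line 15, in blob
    n,l,st,c=cv2.connectedComponentsWithStats(k);i=1+np.argmax(st[1:,4]);return c[i],st[i]
                                                     ~~~~~~~~~^^^^^^^^^^
    return _wrapfunc(a, 'argmax', axis=axis, out=out, **kwds)
    return bound(*args, **kwds)
ValueError: attempt to get argmax of an empty sequence
```

```bash
python3 - <<'E'
from h import *
P=np.array([.5098,-.3038,.1])
r.reach([P[0],P[1],.46],[180,0,3.5])
w=snap('wrist','w1');print('wrist cam',-w['R'].T@w['t'],w['fx'],proj(w,P),proj(w,P-[0,0,.1]))
print(r.sense()['clock'])
E
```

```text
wrist cam [ 0.58237215 -0.30051143  0.43978461] 307.98128732233494 [278.93204897 192.56887329] [279.15087705 178.00528289]
1.6667
```

View pics/w1.png

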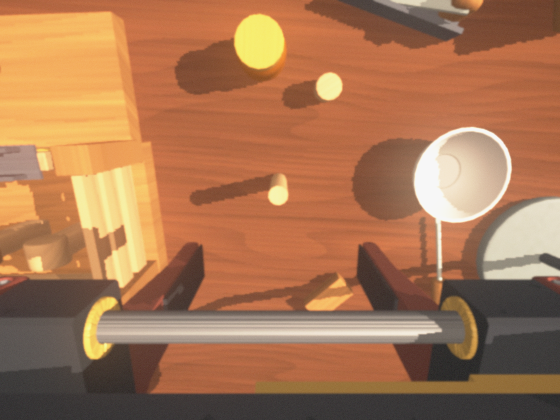

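Wrist view: pin top disc at about (278,197), body running up to (278,178); jar (262,42), offcut (329,86), bowl (460,173) clear of the fingers.

```bash
python3 - <<'E'
from h import *
w=dict(np.load('pics/w1.npz'));f=w['frame']
print(f[170:212:2,278].tolist())
for th in(150,190,215):
    p,st=blob(f[...,1]>th,278,192,24);print(th,p,st,onz(w,*p,.1))
# disc from bottom rim: centre = lowest row - half disc height
for n,u,v,z in(('jar',260,41,.075),('offcut',329,86,.035)):print(n,onz(w,u,v,z))
s=dict(np.load('pics/top0.npz'));
for n,u,v,z in(('jar',318,160,.075),('offcut',344,174,.035)):print(n,onz(s,u,v,z))
E
```

```text
[[202, 116, 73], [194, 114, 75], [197, 138, 90], [208, 146, 95], [216, 154, 99], [220, 158, 103], [223, 163, 106], [229, 170, 111], [247, 228, 151], [247, 243, 173], [247, 242, 173], [247, 243, 173], [247, 243, 174], [247, 243, 173], [247, 243, 174], [247, 242, 172], [247, 243, 177], [247, 228, 151], [192, 114, 73], [191, 112, 71], [195, 111, 73]]
150 [278.83446712 191.51927438] [268 174  21  32 441] [ 0.51099595 -0.30361819  0.1       ]
190 [278.63333333 192.91111111] [268 176  20  29 360] [ 0.50938689 -0.30348779  0.1       ]
215 [278.06896552 194.48275862] [269 182  19  23 290] [ 0.50754195 -0.30296051  0.1       ]
jar [ 0.66747674 -0.27407267  0.075     ]
offcut [ 0.63253521 -0.35762037  0.035     ]
jar [ 0.66890566 -0.275252    0.075     ]
offcut [ 0.63217346 -0.35927856  0.035     ]
```

```bash
python3 - <<'E'
from h import *
x,y=.508,-.3035
O=[180,0,3.5]
r.servo_line([x,y,.243],speed=.15)
r.grab(20);q=r.sense();print(q['opening'],q['gripper_force'],q['tcp_pos'],q['clock'])
r.servo_line([x,y,.46],speed=.25)
B=np.array([.633,.0555])
r.reach([B[0]-.03,B[1],.46],O)
r.servo_line([B[0]-.03,B[1],.343],speed=.2)
w=snap('wrist','w2');q=r.sense();print(q['opening'],q['tcp_pos'],q['orientation'],q['clock'])
print(proj(w,[*B,.03]),proj(w,q['tcp_pos']-[0,0,.243]))
E
```

```text
0.021759675332781545 20.00000774860382 [ 0.50799292 -0.30348155  0.24294087] 4.2917
0.02166064251802678 [0.60327435 0.05509032 0.34536975] [179.99434982  -0.1975107    3.46224567] 7.4833
[280.83777237 173.25791781] [279.23000937 226.23216486]
```

View pics/w2.png

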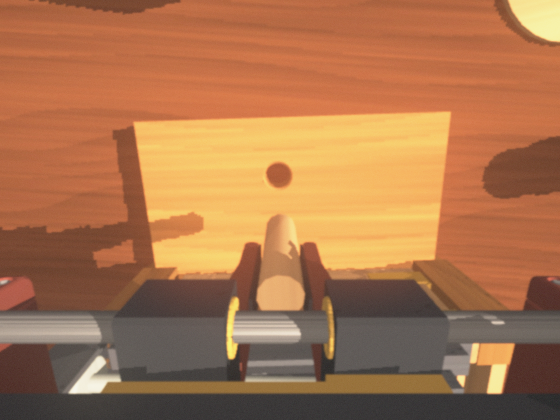

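```bash
python3 - <<'E'
from h import *
w=dict(np.load('pics/w2.npz'));f=w['frame'].astype(int)
b,st=blob(f[...,0]<220,279,175,22);print('bore',b,st,onz(w,*b,.03))
for v in (212,214,216,220,225,230,240,250,260,280,300):print(v,[(u,*f[v,u]) for u in range(262,308,3)] if v in(230,280) else f[v,270:296:2,2].tolist())
q=np.array([0.60327435,0.05509032,0.34536975])
for d in(.163,.2,.243):
  c=q-[0,0,d]
  print(d,proj(w,c),proj(w,c+[0,.011,0]),proj(w,c-[0,.011,0]),proj(w,c+[.011,0,0]))
E
```

```text
bore [278.72989691 174.69896907] [266 163  26  25 485] [0.63149039 0.0574361  0.03      ]
212 [101, 100, 102, 100, 99, 102, 100, 99, 98, 97, 99, 100, 99]
214 [104, 100, 100, 95, 92, 98, 105, 105, 107, 107, 105, 105, 104]
216 [102, 92, 91, 86, 86, 93, 100, 113, 117, 114, 107, 107, 106]
220 [81, 83, 82, 86, 83, 95, 104, 117, 124, 130, 138, 130, 109]
225 [82, 82, 86, 84, 94, 102, 112, 114, 123, 129, 139, 146, 127]
230 [(262, np.int64(246), np.int64(190), np.int64(104)), (265, np.int64(241), np.int64(168), np.int64(97)), (268, np.int64(185), np.int64(122), np.int64(79)), (271, np.int64(190), np.int64(126), np.int64(82)), (274, np.int64(201), np.int64(135), np.int64(88)), (277, np.int64(209), np.int64(140), np.int64(90)), (280, np.int64(225), np.int64(159), np.int64(105)), (283, np.int64(238), np.int64(179), np.int64(116)), (286, np.int64(243), np.int64(189), np.int64(121)), (289, np.int64(246), np.int64(207), np.int64(134)), (292, np.int64(247), np.int64(223), np.int64(144)), (295, np.int64(247), np.int64(213), np.int64(131)), (298, np.int64(246), np.int64(189), np.int64(103)), (301, np.
[... 879 characters left out ...]
int64(166), np.int64(107)), (295, np.int64(205), np.int64(144), np.int64(96)), (298, np.int64(173), np.int64(123), np.int64(83)), (301, np.int64(158), np.int64(112), np.int64(76)), (304, np.int64(95), np.int64(65), np.int64(51)), (307, np.int64(94), np.int64(62), np.int64(48))]
300 [115, 116, 117, 115, 111, 115, 115, 112, 113, 115, 113, 111, 111]
0.163 [278.88795034 275.30149034] [257.29779677 274.10623109] [300.42678757 276.49390865] [280.21055895 255.3415722 ]
0.2 [279.08019982 247.72299138] [261.4920631  246.72251522] [296.63426594 248.72152948] [280.15707457 231.08720175]
0.243 [279.23001215 226.23217042] [264.75920475 225.39185292] [293.67774791 227.07114815] [280.11565808 212.30543589]
```

```bash
python3 - <<'E'
import cv2
a=cv2.imread('pics/w2.png')[150:310,210:350]
cv2.imwrite('pics/c2.png',cv2.resize(a,None,fx=3.7,fy=3.7,interpolation=cv2.INTER_CUBIC))
E
```

```text
(no output)
```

View pics/c2.png

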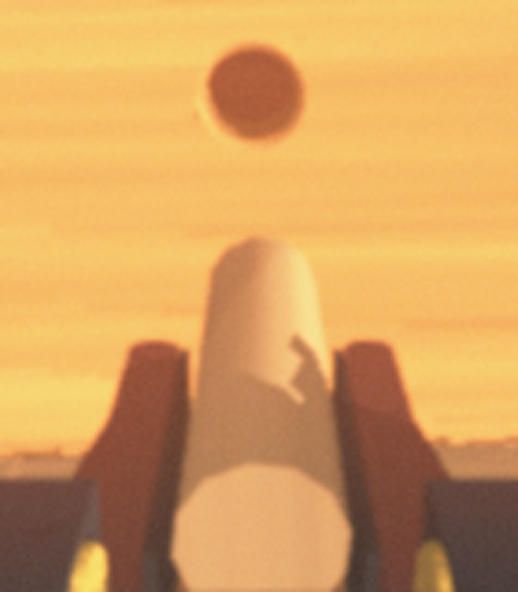

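Crop shows bore centre at (278.7,174.7) px and the pin foot centred about 2 px right of the calibrated prediction (front rim row 214), so I correct the bore to about (0.633, 0.058) and descend with force checks.

```bash
cat >> h.py <<'E'
O=[180,0,3.5]
def F(): return np.array(r.sense()['contact_force'])
E
python3 - <<'E'
from h import *
B=np.array([.633,.058])
r.servo_line([*B,.343],O,.1); r.servo_line([*B,.278],O,.1); r.wait(.3)
f0=F();print('base',f0,r.sense()['tcp_pos'])
z=.278
while z>.2435:
    z-=.004;r.servo_line([*B,z],O,.04)
    d=F()-f0;print(round(z,4),d.round(1))
    if np.abs(d).max()>12:break
q=r.sense();print(q['tcp_pos'],q['clock'])
E
```

```text
base [ 0.03085556  0.22763886 -0.84605084] [0.63311741 0.05801497 0.27869092]
0.274 [-0.2 -0.6  0.6]
0.27 [-0.7  1.6  0.8]
0.266 [-1.6  2.1 -0.7]
0.262 [-1.7  2.5 -1.7]
0.258 [-2.2  3.3 -0.7]
0.254 [-2.5  3.5 -0.2]
0.25 [-2.6  3.4  0.3]
0.246 [-2.7  4.5  1. ]
0.242 [-3.2  4.6  4.6]
[0.63307966 0.05815584 0.24275917] 11.2833
```

```bash
python3 - <<'E'
from h import *
r.let_go();r.wait(.1)
r.servo_line([.633,.058,.36],O,.25)
s=dict(np.load('pics/top0.npz'));G=onz(s,180.3,206.6,.239);C=onz(s,140+320/3.8,135+262/3.8,.19);print('grip',G,'carrier',C)
r.reach([G[0],G[1],.47],[180,0,93.5])
w=snap('wrist','w3');t=snap('top','t3');print(proj(w,G),r.sense()['tcp_pos'],r.sense()['clock'],r.sense()['joints'])
a=np.hstack([w['frame'],cv2.resize(t['frame'][140:280,140:270],None,fx=1.84,fy=3)]);
cv2.imwrite('pics/w3b.png',a[...,::-1]);print(a.shape)
E
```

```text
grip [0.52175103 0.09942916 0.239     ] carrier [ 0.53160703 -0.01029349  0.19      ]
[281.50266865 231.78514964] [0.52214366 0.09934014 0.46879223] 14.55 [ 7.10439579e+00 -3.98035583e+00  7.32326494e+01 -1.07127798e-05
  1.10858386e+02  3.65909325e+00]
(420, 799, 3)
```

View pics/w3b.png

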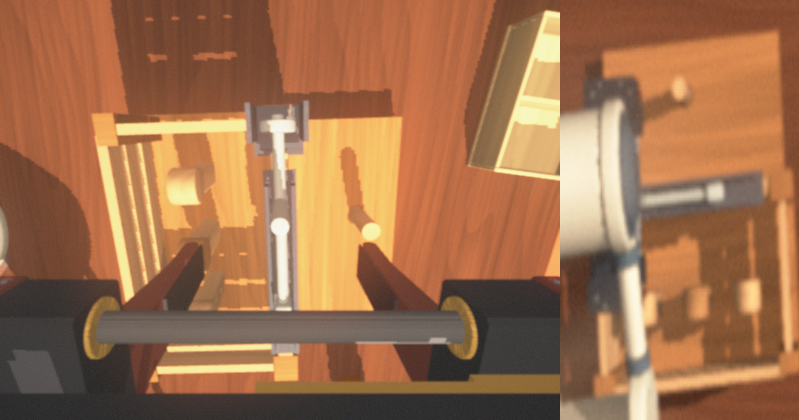

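Wrist view: pin stands in the bore (371,231), grip post top at about (280,227), keeper at (278,130), carrier (283,290). I'll refine the gate's direction and grip position from the sill's edge and blob.

```bash
python3 - <<'E'
from h import *
w=dict(np.load('pics/w2.npz'));s=dict(np.load('pics/top0.npz'));v=dict(np.load('pics/w3.npz'))
def ang(a,b):d=b-a;return np.degrees(np.arctan2(d[0],-d[1])),np.linalg.norm(d)
print('w2',ang(onz(w,136,122,.03),onz(w,449,112,.03)))
k=lambda x,y:(140+x/3.8,135+y/3.8)
print('top',ang(onz(s,*k(90,85),.03),onz(s,*k(450,60),.03)),'bolt',ang(onz(s,*k(70,276),.171),onz(s,*k(300,265),.171)))
f=v['frame'];g=f.min(2)
for th in(190,215,230):
    p,st=blob(g>th,280,227,14);print(th,p,st,onz(v,*p,.239))
print(g[214:244:2,280],g[227,266:296:2])
print('pin',onz(v,371,231,.1))
E
```

```text
w2 (np.float64(5.25478930876545), np.float64(0.28636903603649766))
top (np.float64(5.049562628923373), np.float64(0.28834320820664155)) bolt (np.float64(3.6784006905935605), np.float64(0.16549256463907572))
190 [279.94966443 228.34563758] [271 218  18  23 298] [0.5204777  0.10196365 0.239     ]
215 [279.94636015 228.36015326] [272 219  17  22 261] [0.520476   0.10195255 0.239     ]
230 [280.13397129 228.33971292] [273 220  15  21 209] [0.52060934 0.1019763  0.239     ]
[121 127 200 232 236 235 236 240 243 244 246 236 236 235 235] [129 141 154 230 238 238 238 238 238 238 239 218 114 124 144]
pin [0.63158566 0.05842705 0.1       ]
```

```bash
cat >> h.py <<'E'
from scipy.spatial.transform import Rotation as Rn
th=np.radians(5.0);U=np.array([np.sin(th),-np.cos(th),0]);Z=np.array([0,0,1.])
G0=np.array([.521,.1035,.213]);H=G0+.19*U
def pose(a,d,g):
    A=Rn.from_rotvec(np.cross(Z,U)*a);W=Rn.from_rotvec(-Z*g)
    piv=G0+.11*U-.042*Z
    p=H+W.apply(piv+A.apply(G0-piv)+d*U-H)
    q=W*A*Rn.from_euler('xyz',[180,0,95],degrees=True)
    return p-.163*q.apply(Z),q.as_euler('xyz',degrees=True)
def go(a,d,g,v=.05):
    p,o=pose(a,d,g);r.servo_line(p,o,v);return F()
E
python3 - <<'E'
from h import *
for x in((0,0,0),(.11,0,0),(.11,.043,0),(.1,.043,.3),(.1,.043,.56)):
    print(x,*pose(*x),None if (k:=r.inverse_kinematics(*pose(*x))) is None else k)
p,o=pose(0,0,0)
r.servo_line(p+[0,0,.05],o,.15);r.servo_line(p,o,.1);r.wait(.2)
f0=F();r.grab(35);r.wait(.2);q=r.sense()
print('grab',q['opening'],q['gripper_force'],f0.round(1),F().round(1),q['tcp_pos'],q['clock'])
for a in(.03,.06,.09,.11):print('a',a,(go(a,0,0,.03)-f0).round(1))
print(r.sense()['tcp_pos'],r.sense()['opening'])
E
```

```text
(0, 0, 0) [0.521  0.1035 0.376 ] [180.   0.  95.] [ 7.56597815e+00 -5.62858937e+00  8.42349484e+01 -2.54444375e-14
  1.01393641e+02  2.56597815e+00]
(0.11, 0, 0) [0.52301934 0.08041879 0.38683661] [180.          -6.30253575  95.        ] [  3.06263621  -6.0210316   83.60741995   6.4537532  102.55006446
  -0.54110473]
(0.11, 0.043, 0) [0.52676704 0.03758241 0.38683661] [180.          -6.30253575  95.        ] [ -1.5970716   -5.95400427  83.54499309   6.42746847 103.05625158
  -5.17900851]
(0.1, 0.043, 0.3) [0.56415905 0.0373676  0.38595753] [180.          -5.72957795  77.81126615] [ -1.3254241   -0.98313539  78.84311852   5.73228136 101.00276107
  12.01411888]
(0.1, 0.043, 0.56) [0.59492312 0.0263905  0.38595753] [180.          -5.72957795  62.91436347] [-2.19477002  3.08862076 74.72215823  5.27187797 99.73051748 25.89407636]
grab 0.01341315345994535 35.00003635883331 [ 0.1 -0.2 -0.1] [-0.4  0.4 -0.8] [0.52098898 0.10351129 0.37599886] 17.175
a 0.03 [-0.2  0.7 -1.8]
a 0.06 [-0.1  1.  -2.6]
a 0.09 [-0.1  0.6 -1.8]
a 0.11 [-0.2  1.4 -2.2]
[0.52303247 0.08028171 0.38689287] 0.013670334214874355
```

```bash
python3 - <<'E'
from h import *
f0=np.array([.1,-.2,-.1])
for d in(.01,.02,.03,.036,.040,.0425):
    f=go(.11,d,0,.04)-f0;print('d',d,f.round(1),'along u',(f@U).round(1))
    if abs(f@U)>18:break
q=r.sense();print(q['tcp_pos'],q['opening'],q['clock'])
s=snap('scene','s4');w=snap('wrist','w4')
cv2.imwrite('pics/v4.png',np.vstack([cv2.resize(s['frame'][130:270,200:400],(560,392),interpolation=cv2.INTER_CUBIC)[:,:],w['frame'][60:260]])[...,::-1])
E
```

```text
d 0.01 [-0.2 -1.  -1.1] along u 1.0
d 0.02 [-0.1 -1.1 -2.8] along u 1.1
d 0.03 [-0.1 -1.1 -3.1] along u 1.1
d 0.036 [ 0.1 -0.9 -3.2] along u 0.9
d 0.04 [-0.1 -0.7 -2.7] along u 0.7
d 0.0425 [ 0.2 -0.6 -3. ] along u 0.6
[0.52676102 0.03793144 0.38683715] 0.013228363413690932 20.6333
```

View pics/v4.png

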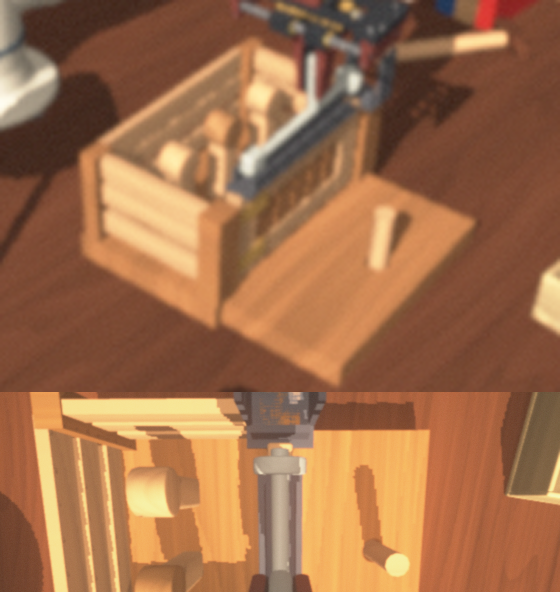

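The views show the pin standing in the sill (382,235) and the collar drawn clear of the keeper's mouth, so the gate can swing.

```bash
python3 - <<'E'
from h import *
f0=np.array([.1,-.2,-.1]);N=np.cross(Z,U)
for g in list(np.arange(.08,.49,.08))+[.5,.515,.53,.54,.55,.56,.57]:
    f=go(.11,.0425,g,.06 if g<.49 else .03)-f0
    W=Rn.from_rotvec(-Z*g);print(round(g,3),'normal',(f@W.apply(N)).round(2),'along',(f@W.apply(U)).round(2),'z',f[2].round(2))
    if abs(f@W.apply(N))>6.5 or abs(f@W.apply(U))>18:break
r.wait(.5);f=F()-f0;q=r.sense();print((f@W.apply(N)).round(2),q['opening'],q['clock'],q['gripper_force'])
s=snap('scene','s5');w=snap('wrist','w5')
cv2.imwrite('pics/v5.png',np.vstack([cv2.resize(s['frame'][130:270,200:400],(560,392),interpolation=cv2.INTER_CUBIC)[:,:],w['frame'][60:260]])[...,::-1])
E
```

```text
0.08 normal -1.85 along -1.08 z -2.05
0.16 normal -1.59 along 0.77 z -2.4
0.24 normal -2.66 along 0.03 z -3.0
0.32 normal -1.91 along -0.76 z -3.28
0.4 normal -2.38 along -0.49 z -2.11
0.48 normal -3.28 along -0.41 z -3.52
0.5 normal -3.21 along -0.23 z -2.34
0.515 normal -2.59 along -1.19 z -1.43
0.53 normal -2.44 along 0.13 z -3.67
0.54 normal -3.8 along 0.2 z -2.78
0.55 normal -3.05 along 0.04 z -2.49
0.56 normal -3.95 along 0.0 z -2.16
0.57 normal -5.6 along -0.14 z -2.18
-5.05 0.013256690332082544 24.8833 35.00027418136597
```

View pics/v5.png

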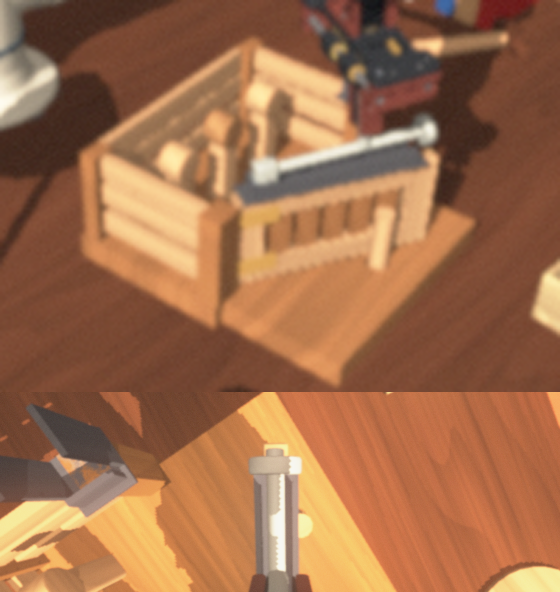

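The gate meets the pin: it touches at (382,235), the normal force rose from about 3 to 5 N, and the grip is still held. Handing in.

```bash
python3 -c "
from station import r
print(r.hand_in())"
```

```text
the job is handed in; nothing more can be done
None
```

The job is handed in: the pin stands in the bore, the bolt is drawn about 42 mm, and the gate is held against the pin at about 0.57 rad with the grip still held; no verdict came back.

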